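# Load a screw drum into the bench screw feeder

## Task

Lower the red screw drum gently (no dropping) onto the feeder's upright spindle, fully down on the plate, with its yellow spout pointing straight along the yellow mark into the chute. Then, with the spout still on the mark, swing the steel keeper by its green knob to its stop so its nose lies over the drum. Leave the other loose things on the bench where they are.

Things in the scene. Friction and masses are not known exactly. Their poses are not given: they have to be found in the camera images.
- drum: loose upright red drum, 110 mm diameter, 60 mm high, 0.4 to 0.8 kg. On top a black round hub to grip (40 mm diameter, from 60 to 110 mm above the underside); at the foot a yellow spout, and a yellow stripe on top pointing to it. A bore of 24 mm diameter, 104 mm deep, runs up the axis from the underside. Origin: centre of the underside; z up; x along the spout
- hub (a point): point on the drum's axis 85 mm above its underside, at the height to grip the hub
- spout (a point): middle of the open end of the yellow spout (24 mm wide and high), 82 mm out from the drum's axis along the drum's x, 18 mm above its underside
- feeder: screw feeder fixed to the bench, place and yaw vary. Round grey plate, 150 mm diameter, top 20 mm above the bench; steel spindle, 19 mm diameter, in its middle. The chute (walls 42 mm apart, tops 42 mm over the bench) starts 95 mm from the spindle; a green box 55 mm high ends it. Origin: bench level under the spindle; z up; x from the spindle along the mark and chute
- spindle_tip (a point): top of the spindle, on its axis, 78 mm above the bench; the last 12 mm taper to 8 mm diameter. A drum seated on the plate has its hub's top 130 mm above the bench
- mark (a point): on the yellow mark (10 mm wide stripe on the grey plate running out from the spindle into the chute), 95 mm from the spindle axis, at plate height (20 mm)
- keeper_pivot (a point): pivot of the keeper, 100 mm from the spindle along the feeder's y, 84 mm above the bench; vertical axis
- keeper_knob (a point): middle of the gripping height of the green upright knob (18 mm diameter, 46 mm tall, from 94 to 140 mm above the bench) on the keeper's tail, 57 mm from the pivot; the point is 120 mm above the bench
- keeper (a joint): angle of the keeper, a steel bar 131 x 16 x 10 mm, underside 84 mm above the bench, turning flat about its pivot and staying where left. 0 open; 1.4 rad at its stop: nose pointing at the spindle, 4 mm over the drum's top, knob straight away from the spindle. The knob starts on the feeder's +x side and goes anticlockwise seen from above; it takes about 2 N
- screw_jar: glass jar with green lid, 58 mm diameter, 62 mm high, between the task's things: leave alone. Origin: centre of its underside
- glue: white glue bottle, 64 mm diameter, 180 mm high, on the left: leave alone. Origin: centre of its underside
- screwdriver: red-handled screwdriver lying in the middle, in front of the robot, about 20 cm long: leave alone
- hammer: hammer lying on the far right: leave alone
- chisel: wooden-handled chisel, 240 mm long, lying on the right near the robot: leave alone
Things that resemble listed ones, but are neither listed nor needed, are in the scene too. Several things look just like the drum: the one meant starts farthest to the robot's right.

How it is judged:
On the way:
1. with the keeper still open (below 0.6 rad), the drum sits fully down on the spindle and its spout points along the mark (spout end within 12 mm of the mark's line) (z of drum in the frame of feeder below 0.0235 m and horizontal distance between drum and feeder below 0.006 m and angle between drum's own z axis and vertical below 0.05 rad and x of spout in the frame of feeder above 0.06 m and y of spout in the frame of feeder between -0.012 and 0.012 m and value of joint keeper below 0.6 rad), for 0.2 s.
At the end, for the whole second after the job is handed in: the drum stands upright on the spindle, its underside within 3.5 mm of the plate, the end of its spout within 12 mm sideways of the mark's line (about 8 degrees) and on the chute's side; the keeper is closed beyond 1.25 of 1.4 rad; drum and keeper are at rest (z of drum in the frame of feeder below 0.0235 m and horizontal distance between drum and feeder below 0.006 m and angle between drum's own z axis and vertical below 0.05 rad and x of spout in the frame of feeder above 0.06 m and y of spout in the frame of feeder between -0.012 and 0.012 m and value of joint keeper above 1.25 rad and linear speed of drum below 0.01 m/s and velocity of joint keeper below 0.05 rad/s); the robot touches nothing.
It fails at once if the drum is dropped onto the feeder: it moves faster than 0.4 m/s when over the spindle with its underside less than 75 mm above the bench (horizontal distance between drum and feeder below 0.02 m and z of drum in the frame of feeder below 0.075 m and linear speed of drum above 0.4 m/s).
It fails at once if a bystander (screw jar, glue, screwdriver, hammer, chisel) is moved by more than 30 mm (distance of any of screw_jar, glue, screwdriver, hammer, chisel from where it was at the start of the episode above 0.03 m).
It also fails if it takes over 54 s, if anything falls off the work surface, if the arm or the gripper's body presses on something with over 40 N, if the wrist force passes 120 N, or if a joint passes its speed limit or range.

## Robot

A 6-joint arm with a two-finger parallel gripper is mounted at the origin on the work surface. World frame = base frame: x ahead of the robot, y to its left, z up, the work surface at z = 0. Lengths are in m, angles in rad, forces in N, time in s.
With the tool pointing down it reaches from about 0.35 to 0.775 m from the base axis. Payload 7.3 kg.
Tool frame: the origin (TCP) lies on the centre line of the jaws, within the pads' length; the fingertips stand tip_reach ahead of it and the grasp point (between the pads) lies 6 mm ahead of it (tip_reach is the distance from the TCP to the fingertips, in m); x points along the fingers, y is the direction in which the jaws open and shut, and the axes are right-handed (so a half turn about x gives the same grasp; the last joint's range is limited). The gripper opens to 92 mm and grips with 3 to 60 N. Pads are 19 mm wide; open, the fingers measure 130 mm over their backs; the gripper's body (75 mm by 190 mm) begins 47 mm behind the grasp point.
Start: joints at [-1.368, 0.342, 1.524, -0, 1.275, -0.146], TCP at [0.179, -0.493, 0.252] pointing down, gripper open.
Joint ranges: [-2.53, 2.53], [-0.77, 2.02], [0.04, 2.7], [-1, 4.14], [0.28, 2.66], [-3.11, 3.11]. Speed limits (rad/s): [2.57, 2.57, 3.14, 3.14, 3.14, 3.14].

## Interface

Orientations are given as [roll, pitch, yaw] about the fixed x, y, z axes, in that order (R = Rz(yaw) Ry(pitch) Rx(roll)).
In Python, from cell import observe, read_camera, get_calibration, hand_in, tip_reach gives the robot as it stands. The module is installed in compiled form; this text tells all that it offers.
- The arm moves only by the shell command python3 -m crank 'ROWS' [FORCE]. ROWS is JSON, a list of rows, each an object of numbers: "fingers": the opening, from -1 (shut) to 1 (fully open); "tx", "ty", "tz": the shift along the tool's x, y, z in units of 40 mm (1.0 is 40 mm); "roll": the turn about the tool's x in units of 10 degrees (1.0 is 10 degrees). In form: [{"fingers": .., "tx": .., "ty": .., "tz": .., "roll": ..}, ...]. A call has exactly 8 rows; each row is the pose to reach, as a shift and turn from the pose commanded when the call began, along the tool's axes at that moment; what a row does not reach only later rows make up. A row lasts 1/8 s, in which the tool goes at most 62.5 mm and 10.7 degrees, less where a joint would pass 70% of its speed; a pose out of reach is approached as far as the arm can. A call with a gripper value outside its range is refused whole. The fingers move at their own pace and stop on an object; FORCE is the grip in N (left out, the last holds). Time passes only in rows, so rows that repeat a pose let the fingers close, or fill a call up. It gives the time, the measured TCP pose, the force and the opening at its end, in the units of the state.
- observe(): the state, without advancing time (a new reading comes with each control period).
- read_camera(name): name is "scene" or "top" or "wrist"; returns (picture, depth): 480x640x3 uint8, red, green, blue; 480x640 float32, m along the optical axis (not along the pixel's ray), 0 where there is no reading.
- get_calibration(name): a dict with "vertical_fov" (degrees; the focal length in pixels is half the picture's height over the tangent of half this angle, whatever the lens; pixels are square), "cx", "cy" (the principal point, pixels), "dist_coeffs" ([k1, k2, p1, p2, k3] as OpenCV has them; the pictures are not rectified), "pose" (4x4, takes a point from camera to world coordinates); the wrist camera has in their place "T_tool_cam" (4x4, takes a point from camera to tool coordinates, whose origin is the TCP and whose axes are the tool frame's). Camera axes: x right, y down, z forward; pixel columns grow to the right and rows downward; lengths in m; the calibration is good to about 2 mm. A picture is of the moment at which its call begins: read the wrist's pose just before it. get_calibration takes no time and is no camera call.
- hand_in(): hands the job in, once; it reports no verdict.
The state is a dict: "time": time; "qpos": joint angles; "qvel": joint speeds; "joint_efforts": joint torques, N m; "tool_pos": TCP position; "tool_rot": TCP orientation; "contact_force": force on the tool from outside, world axes, zero at the start; "torque": the same for the moment, N m; "opening": finger opening in m.
Only numpy, scipy, OpenCV 4.12 (cv2) and the standard library are available. Lean on these libraries where they do the work, as an engineer would, in place of code of your own. Each camera call takes 0.05 s, during which the arm holds its last target. There are 200 camera calls.

## Working session

There is one attempt and no reset: what is moved stays moved. The work goes in short steps, Python scripts to look and compute and a shell command to move; the robot and the scene stay as the last step left them, time stands still between calls to the robot, and variables do not carry over. Pictures are saved under pics/ and viewed, about 8 in all and at most 12, crops included, and the job is handed in when it is done.

```bash
mkdir -p pics
cat > h.py <<'E'
import numpy as np, cv2
from cell import observe, read_camera, get_calibration, tip_reach
from scipy.spatial.transform import Rotation as Ro
def Ttool(s):
    T=np.eye(4); T[:3,:3]=Ro.from_euler('xyz',s['tool_rot']).as_matrix(); T[:3,3]=s['tool_pos']; return T
def cam(name):
    s=observe(); im,d=read_camera(name); c=get_calibration(name)
    f=240/np.tan(np.radians(c['vertical_fov'])/2); K=np.array([[f,0,c['cx']],[0,f,c['cy']],[0,0,1]])
    P=np.array(c['pose']) if 'pose' in c else Ttool(s)@np.array(c['T_tool_cam'])
    return dict(im=im,d=d,K=K,D=np.array(c['dist_coeffs'],float),P=P,s=s)
def rays(c,uv):
    n=cv2.undistortPoints(np.array(uv,float).reshape(-1,1,2),c['K'],c['D']).reshape(-1,2)
    return np.c_[n,np.ones(len(n))]@c['P'][:3,:3].T
def onplane(c,uv,z):
    r=rays(c,uv); o=c['P'][:3,3]; return o+r*((z-o[2])/r[:,2])[:,None]
def bydepth(c,uv):
    uv=np.array(uv).reshape(-1,2); r=rays(c,uv); return c['P'][:3,3]+r*c['d'][uv[:,1],uv[:,0]][:,None]
def cloud(c):
    v,u=np.nonzero(c['d']>0); return np.c_[u,v],bydepth(c,np.c_[u,v])
def save(c,n): cv2.imwrite(f'pics/{n}.png',c['im'][:,:,::-1])
E
python3 - <<'E'
from h import *
import pickle
print(tip_reach if not callable(tip_reach) else tip_reach()); print(observe())
for n in['top','scene']:
    c=cam(n); save(c,n+'0'); pickle.dump(c,open(n+'.pkl','wb')); print(n,c['P'].round(3).tolist(),c['K'][0,0],c['D'],(c['d']>0).mean())
E
```

```text
0.025
{'time': 0.0, 'qpos': array([-1.36798286e+00,  3.42738937e-01,  1.52496063e+00, -2.74921137e-05,
        1.27536727e+00, -1.45981845e-01]), 'qvel': array([-8.99290048e-04,  1.18841159e-03,  8.01679110e-04, -3.63129457e-05,
        1.60975019e-03, -9.35075000e-04]), 'joint_efforts': array([-5.68769046e-04, -4.31238949e+01, -2.44221997e+01,  7.17423437e-02,
        5.59775520e-02, -1.06449822e-04]), 'tool_pos': array([ 0.17938127, -0.49304645,  0.25105618]), 'tool_rot': array([-1.69894698,  1.56932191,  1.791449  ]), 'contact_force': array([0.31186348, 0.09181293, 0.04173424]), 'torque': array([ 0.00123058,  0.01041185, -0.03459387]), 'opening': 0.09180765407024458}
top [[-0.022, -0.995, 0.101, 0.32], [-1.0, 0.021, -0.005, 0.04], [0.003, -0.101, -0.995, 1.339], [0.0, 0.0, 0.0, 1.0]] 479.0332179201544 [-0.0953883  0.         0.         0.         0.       ] 0.9960546875
scene [[0.482, 0.724, -0.493, 1.078], [0.876, -0.406, 0.261, -0.327], [-0.011, -0.558, -0.83, 1.163], [0.0, 0.0, 0.0, 1.0]] 536.3864866774716 [0.00748174 0.         0.         0.         0.        ] 0.99623046875
```

View pics/top0.png

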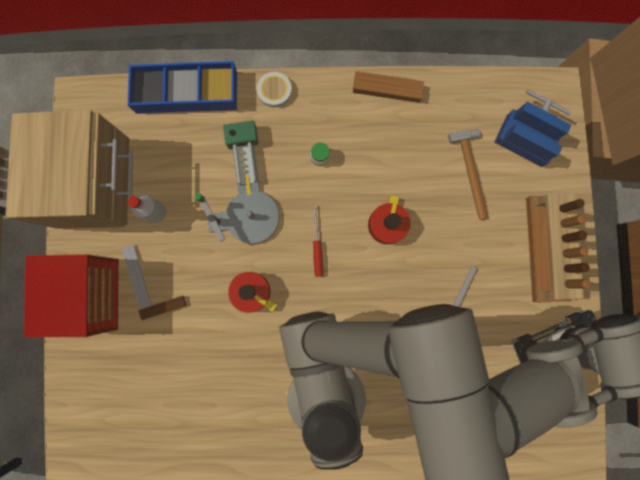

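View pics/scene0.png

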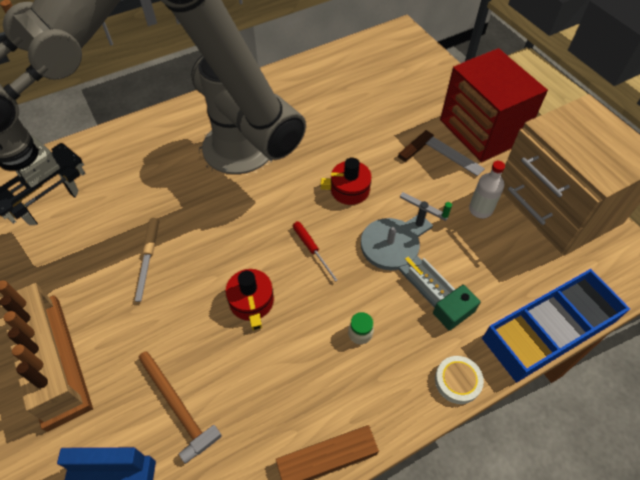

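Top view: the right-hand drum is at (390,222) with its spout at (395,200). The lookalike is at (250,292). The feeder plate is at (252,217), the chute runs up to the green box at (240,133), the knob is at (198,197) and the keeper is open. The jar is at (320,153). Next I measure these.

```bash
cat > m.py <<'E'
from h import *
import pickle
C={n:pickle.load(open(n+'.pkl','rb')) for n in('top','scene')}
def blobs(c,lo,hi,mn=15):
    hsv=cv2.cvtColor(c['im'],cv2.COLOR_RGB2HSV); m=cv2.inRange(hsv,lo,hi)
    n,l,st,ce=cv2.connectedComponentsWithStats(m); return [(l==i) for i in range(1,n) if st[i,4]>=mn]
for n,c in C.items():
    for nm,lo,hi in(('yellow',(24,150,120),(34,255,255)),('green',(50,120,50),(80,255,255)),('red',(0,200,90),(5,255,255)),('black',(0,0,0),(180,255,45))):
        for b in blobs(c,lo,hi):
            v,u=np.nonzero(b); p=bydepth(c,np.c_[u,v]); q=np.median(p,0)
            if 0.2<q[0]<.9 and abs(q[1])<.5: print(n,nm,'px',int(u.mean()),int(v.mean()),len(u),'med',q.round(3),'zmax',np.percentile(p[:,2],95).round(3))
    uv,p=cloud(c)
    # drum hub tops, plate, spindle
    for nm,ctr in(('R',(.5,-.12)),('L',(.33,.2))):
        s=p[(np.hypot(p[:,0]-ctr[0],p[:,1]-ctr[1])<.12)]
        for a,b in((.1,.12),(.055,.066)):
            k=s[(s[:,2]>a)&(s[:,2]<b)]
            if len(k)>5:
                (x,y),r=cv2.minEnclosingCircle(k[:,:2].astype(np.float32)); print(n,nm,a,len(k),'c',round(x,4),round(y,4),'r',round(r,4),'z',np.median(k[:,2]).round(4))
    k=p[(np.hypot(p[:,0]-.5,p[:,1]-.2)<.13)&(p[:,2]>.016)&(p[:,2]<.024)]
    (x,y),r=cv2.minEnclosingCircle(k[:,:2].astype(np.float32)); print(n,'plate',len(k),x,y,r,np.median(k,0))
    k=p[(np.hypot(p[:,0]-.5,p[:,1]-.2)<.05)&(p[:,2]>.045)&(p[:,2]<.083)]
    print(n,'spindle',len(k),k.mean(0) if len(k) else '',k[:,2].max() if len(k) else '')
E
python3 m.py
```

```text
top yellow px 247 184 48 med [0.598 0.208 0.021] zmax 0.025
top yellow px 393 201 79 med [ 0.543 -0.195  0.029] zmax 0.062
top yellow px 269 304 89 med [0.263 0.148 0.03 ] zmax 0.061
top green px 319 151 222 med [0.678 0.003 0.061] zmax 0.065
top green px 197 196 23 med [0.546 0.319 0.139] zmax 0.142
top R 0.1 194 c 0.4774 -0.1816 r 0.0206 z 0.1085
top R 0.055 983 c 0.4772 -0.1819 r 0.0554 z 0.059
top L 0.1 187 c 0.3003 0.2037 r 0.0199 z 0.109
top L 0.055 1015 c 0.2998 0.2041 r 0.0551 z 0.0592
top plate 2056 0.5273375511169434 0.2229650914669037 0.10724829882383347 [0.51032594 0.20104155 0.01915977]
top spindle 48 [0.5062173  0.19546648 0.06756735] 0.0801764675066925
scene yellow px 324 181 33 med [0.263 0.143 0.03 ] zmax 0.034
scene yellow px 413 264 66 med [0.594 0.206 0.021] zmax 0.024
scene yellow px 251 302 23 med [ 0.515 -0.193  0.061] zmax 0.064
scene yellow px 254 320 96 med [ 0.546 -0.202  0.03 ] zmax 0.034
scene green px 446 209 85 med [0.553 0.314 0.131] zmax 0.142
scene green px 457 304 821 med [0.749 0.218 0.054] zmax 0.058
scene green px 361 323 382 med [ 0.683 -0.     
[... 1012 characters left out ...]
ene black px 45 191 31 med [ 0.208 -0.484  0.308] zmax 0.309
scene black px 420 217 102 med [0.503 0.286 0.051] zmax 0.082
scene black px 246 282 329 med [ 0.488 -0.186  0.108] zmax 0.112
scene black px 464 296 39 med [0.74  0.242 0.058] zmax 0.062
scene black px 442 317 202 med [0.749 0.18  0.031] zmax 0.049
scene R 0.1 251 c 0.4788 -0.1834 r 0.0216 z 0.1093
scene R 0.055 1156 c 0.4788 -0.1837 r 0.0565 z 0.0596
scene L 0.1 171 c 0.3023 0.2035 r 0.0231 z 0.1088
scene L 0.055 731 c 0.3033 0.2024 r 0.0571 z 0.0592
scene plate 2238 0.5298311114311218 0.21777480840682983 0.10417570173740387 [0.51902304 0.19706791 0.01933249]
scene spindle 76 [0.51353125 0.19205399 0.06403133] 0.08068375808601247
```

```bash
cat >> h.py <<'E'
def go(xyz,yang=None):
    """tool-axis shift units to put the grasp point at xyz and tool y along world angle yang (deg, mod 180)"""
    s=observe(); T=Ttool(s); R=T[:3,:3]; g=T[:3,3]+R[:,0]*.006
    d=R.T@(np.array(xyz)-g)/.04
    a=np.degrees(np.arctan2(R[1,1],R[0,1])); r=None
    if yang is not None:
        r=[-(((yang-a+90)%180)-90)/10]   # tool x is down: +roll turns y clockwise seen from above
    print('grasp',g.round(4),'yAng',a.round(1),'down',R[:,0].round(3),'| tx ty tz',d.round(3),'roll',r,'q6',s['qpos'][5].round(2),'t',s['time'])
E
python3 - <<'E'
from h import *
go([.478,-.1825,.25],-13.5)
print(np.array(get_calibration('wrist')['T_tool_cam']).round(3).tolist(),get_calibration('wrist')['vertical_fov'])
E
```

```text
grasp [ 0.1794 -0.4931  0.2451] yAng -70.0 down [-0.     0.001 -1.   ] | tx ty tz [-0.114 -4.745 -9.67 ] roll [np.float64(-5.651388992661438)] q6 -0.15 t 0.1
[[-0.0, -0.257, 0.966, -0.132], [1.0, 0.0, 0.0, 0.0], [-0.001, 0.966, 0.257, -0.069], [0.0, 0.0, 0.0, 1.0]] 62.36793979040572
```

```bash
python3 -m crank '[{"fingers":1,"ty":-0.5,"tz":-1.0,"tx":-0.1,"roll":-0.6},{"fingers":1,"ty":-1.1,"tz":-2.2,"tx":-0.1,"roll":-1.4},{"fingers":1,"ty":-1.7,"tz":-3.5,"tx":-0.1,"roll":-2.2},{"fingers":1,"ty":-2.4,"tz":-4.9,"tx":-0.1,"roll":-3.0},{"fingers":1,"ty":-3.1,"tz":-6.3,"tx":-0.1,"roll":-3.8},{"fingers":1,"ty":-3.8,"tz":-7.7,"tx":-0.1,"roll":-4.6},{"fingers":1,"ty":-4.4,"tz":-9.0,"tx":-0.1,"roll":-5.3},{"fingers":1,"ty":-4.75,"tz":-9.67,"tx":-0.1,"roll":-5.65}]' 30
cat > w.py <<'E'
from h import *
import sys,pickle
c=cam('wrist'); save(c,sys.argv[1]); pickle.dump(c,open(sys.argv[1]+'.pkl','wb'))
t=cam('top'); save(t,sys.argv[1]+'t'); pickle.dump(t,open(sys.argv[1]+'t.pkl','wb'))
cv2.imwrite('pics/%s_both.png'%sys.argv[1],cv2.resize(np.vstack([c['im'],t['im']])[:,:,::-1],(440,600)) if len(sys.argv)>2 else c['im'][:,:,::-1])
hsv=cv2.cvtColor(c['im'],cv2.COLOR_RGB2HSV); m=cv2.inRange(hsv,(24,150,100),(34,255,255))
n,l,st,ce=cv2.connectedComponentsWithStats(m)
for i in range(1,n):
    if st[i,4]>40:
        v,u=np.nonzero(l==i); p=bydepth(c,np.c_[u,v]); print('yellow',ce[i].round(),st[i,4],np.median(p,0).round(4),'z',np.percentile(p[:,2],[5,95]).round(3))
go([.478,-.1825,.085],-13.5)
E
python3 w.py w1 both
```

```text
time: 1.1
tool_pos: [0.4794, -0.1803, 0.2553]
tool_rot: [-2.315, 1.57, 2.166]
contact_force: [-0.5, -0.2, -0.2]
opening: 0.0919
yellow [385. 221.] 843 [ 0.5404 -0.1949  0.0296] z [0.028 0.061]
grasp [ 0.4794 -0.1802  0.2492] yAng -13.2 down [-0.     0.001 -1.   ] | tx ty tz [ 4.105 -0.019  0.066] roll [np.float64(0.02636790222154133)] q6 -0.28 t 1.2
```

View pics/w1_both.png

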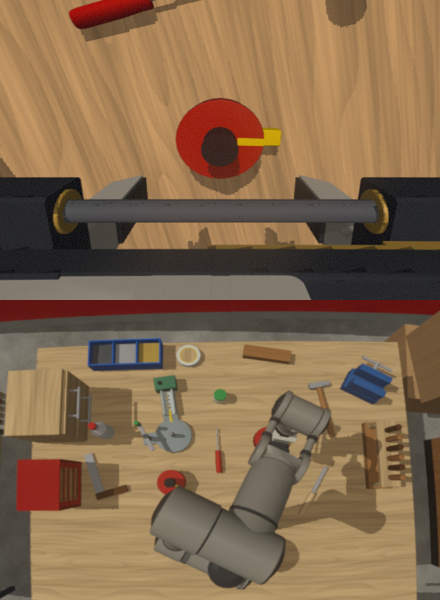

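The wrist view shows the drum centred between the fingers with its spout pointing right, about (385,221) in the full image. The top view shows no drum farther right. I refine its pose from this view.

```bash
cat > d.py <<'E'
from h import *
import pickle,sys
c=pickle.load(open(sys.argv[1]+'.pkl','rb'))
uv,p=cloud(c); near=np.hypot(p[:,0]-.478,p[:,1]+.1825)<.1
for a,b in((.1,.118),(.055,.066)):
    k=p[near&(p[:,2]>a)&(p[:,2]<b)]
    (x,y),r=cv2.minEnclosingCircle(k[:,:2].astype(np.float32)); print(len(k),round(x,4),round(y,4),'r',round(r,4),'z',np.median(k[:,2]).round(4))
hsv=cv2.cvtColor(c['im'],cv2.COLOR_RGB2HSV); m=cv2.inRange(hsv,(24,150,100),(34,255,255))>0
y=p[near&m[uv[:,1],uv[:,0]]]
for z0,z1 in((.025,.035),(.055,.066)):
    k=y[(y[:,2]>z0)&(y[:,2]<z1)][:,:2]; q=k.mean(0)-[x,y_:=0] if False else k.mean(0)
    print('yellow',z0,len(k),q.round(4),'ang from centre',np.degrees(np.arctan2(q[1]-round(float((cv2.minEnclosingCircle(p[near&(p[:,2]>.055)&(p[:,2]<.066)][:,:2].astype(np.float32)))[0][1]),5),q[0]-x)).round(1))
E
python3 d.py w1
```

```text
2383 0.4778 -0.1827 r 0.0204 z 0.1091
10034 0.4777 -0.1826 r 0.0549 z 0.0591
yellow 0.025 522 [ 0.5458 -0.1993] ang from centre -13.8
yellow 0.055 293 [ 0.5145 -0.1925] ang from centre -15.0
```

```bash
python3 -m crank '[{"fingers":1,"tx":0.3,"ty":-0.02,"tz":0.06,"roll":0.1},{"fingers":1,"tx":1.0,"ty":-0.02,"tz":0.06,"roll":0.1},{"fingers":1,"tx":1.8,"ty":-0.02,"tz":0.06,"roll":0.1},{"fingers":1,"tx":2.6,"ty":-0.02,"tz":0.06,"roll":0.1},{"fingers":1,"tx":3.3,"ty":-0.02,"tz":0.06,"roll":0.1},{"fingers":1,"tx":3.8,"ty":-0.02,"tz":0.06,"roll":0.1},{"fingers":1,"tx":4.05,"ty":-0.02,"tz":0.06,"roll":0.1},{"fingers":1,"tx":4.1,"ty":-0.02,"tz":0.06,"roll":0.1}]' 30; python3 -c "
from h import *
go([.4777,-.1826,.085],-14.2)"
python3 -m crank '[{"fingers":-1,"tx":0},{"fingers":-1,"tx":0},{"fingers":-1,"tx":0},{"fingers":-1,"tx":0},{"fingers":-1,"tx":0},{"fingers":-1,"tx":0},{"fingers":-1,"tx":0},{"fingers":-1,"tx":0}]' 35; python3 -c "
from h import *
go([.51,.195,.25],8)"
```

```text
time: 2.2
tool_pos: [0.4759, -0.1854, 0.0912]
tool_rot: [-1.673, 1.57, 2.785]
contact_force: [0.5, 0.0, -0.3]
opening: 0.0922
grasp [ 0.4759 -0.1854  0.0852] yAng -14.6 down [-0.001  0.    -1.   ] | tx ty tz [ 0.004  0.026 -0.079] roll [np.float64(-0.042003988975002925)] q6 -0.27 t 2.2
grasp [ 0.4759 -0.1854  0.0852] yAng -14.6 down [-0.001  0.    -1.   ] | tx ty tz [-4.118 -1.58  -9.418] roll [np.float64(-2.262003988975003)] q6 -0.27 t 2.2invalid input at $[0]: expected keys fingers, tx, ty, tz, roll
```

```bash
python3 -m crank '[{"fingers":1,"tx":0,"ty":0.03,"tz":-0.08,"roll":0},{"fingers":1,"tx":0,"ty":0.03,"tz":-0.08,"roll":0},{"fingers":-1,"tx":0,"ty":0.03,"tz":-0.08,"roll":0},{"fingers":-1,"tx":0,"ty":0.03,"tz":-0.08,"roll":0},{"fingers":-1,"tx":0,"ty":0.03,"tz":-0.08,"roll":0},{"fingers":-1,"tx":0,"ty":0.03,"tz":-0.08,"roll":0},{"fingers":-1,"tx":0,"ty":0.03,"tz":-0.08,"roll":0},{"fingers":-1,"tx":0,"ty":0.03,"tz":-0.08,"roll":0}]' 35; python3 -c "
from h import *
go([.51,.195,.25],8)"
```

```text
time: 3.2
tool_pos: [0.4783, -0.1819, 0.0916]
tool_rot: [-1.642, 1.57, 2.817]
contact_force: [-1.7, -0.1, 1.5]
opening: 0.0387
grasp [ 0.4783 -0.1819  0.0856] yAng -14.5 down [-0.001  0.    -1.   ] | tx ty tz [-4.108 -1.597 -9.32 ] roll [np.float64(-2.2516480011928564)] q6 -0.26 t 3.2
```

```bash
python3 -c "
from h import *
go([.52,.12,.28],8)"
```

```text
grasp [ 0.4783 -0.1819  0.0856] yAng -14.5 down [-0.001  0.    -1.   ] | tx ty tz [-4.859 -0.886 -7.567] roll [np.float64(-2.2516480011928564)] q6 -0.26 t 3.2
```

```bash
python3 -m crank '[{"fingers":-1,"tx":-0.2,"ty":0,"tz":0,"roll":0},{"fingers":-1,"tx":-0.8,"ty":0,"tz":0,"roll":0},{"fingers":-1,"tx":-1.6,"ty":0,"tz":0,"roll":0},{"fingers":-1,"tx":-2.5,"ty":0,"tz":-0.3,"roll":0},{"fingers":-1,"tx":-3.3,"ty":-0.1,"tz":-0.8,"roll":-0.2},{"fingers":-1,"tx":-4.0,"ty":-0.2,"tz":-1.5,"roll":-0.5},{"fingers":-1,"tx":-4.6,"ty":-0.3,"tz":-2.3,"roll":-0.8},{"fingers":-1,"tx":-4.85,"ty":-0.4,"tz":-3.2,"roll":-1.1}]' 35; python3 -c "
from h import *
go([.52,.12,.28],8)"
```

```text
time: 4.2
tool_pos: [0.4952, -0.0532, 0.287]
tool_rot: [1.304, 1.57, -0.327]
contact_force: [0.4, -0.3, -5.6]
opening: 0.0389
grasp [ 0.4952 -0.0532  0.281 ] yAng -3.5 down [ 0.001 -0.    -1.   ] | tx ty tz [ 0.023  0.357 -4.36 ] roll [np.float64(-1.1452279447249822)] q6 -0.2 t 4.2
```

```bash
python3 -m crank '[{"fingers":-1,"tx":0,"ty":0.06,"tz":-0.8,"roll":-0.2},{"fingers":-1,"tx":0,"ty":0.12,"tz":-1.6,"roll":-0.4},{"fingers":-1,"tx":0,"ty":0.2,"tz":-2.4,"roll":-0.6},{"fingers":-1,"tx":0,"ty":0.26,"tz":-3.2,"roll":-0.8},{"fingers":-1,"tx":0,"ty":0.3,"tz":-3.8,"roll":-1},{"fingers":-1,"tx":0,"ty":0.33,"tz":-4.2,"roll":-1.1},{"fingers":-1,"tx":0,"ty":0.35,"tz":-4.35,"roll":-1.15},{"fingers":-1,"tx":0,"ty":0.35,"tz":-4.35,"roll":-1.15}]' 35; python3 w.py w2
```

```text
time: 5.2
tool_pos: [0.5198, 0.1185, 0.2855]
tool_rot: [-0.907, 1.57, -2.338]
contact_force: [0.4, -0.5, -6.1]
opening: 0.0385
yellow [ 53. 135.] 919 [0.2705 0.147  0.0301] z [0.019 0.061]
yellow [411. 130.] 534 [0.5934 0.2059 0.0204] z [0.019 0.022]
yellow [638. 253.] 87 [0.8467 0.1179 0.0246] z [0.023 0.026]
yellow [458. 265.] 1276 [0.5897 0.1338 0.2227] z [0.211 0.224]
grasp [0.5198 0.118  0.2796] yAng 7.9 down [-0.    -0.001 -1.   ] | tx ty tz [ 4.87  -2.07   7.294] roll [np.float64(2.1427976460201563)] q6 -0.06 t 5.3
```

View pics/w2_both.png

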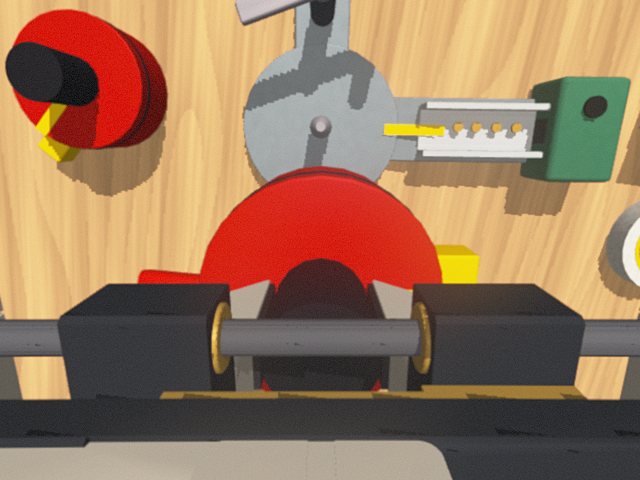

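The spindle tip is at (320,125) and is clearly visible. The mark runs (385–443, 130), and the held drum's spout is at (458,265). I measure the spindle, the mark direction and the held drum's axis and yaw.

```bash
cat > f.py <<'E'
from h import *
import pickle,sys
c=pickle.load(open('w2.pkl','rb')); uv,p=cloud(c)
hsv=cv2.cvtColor(c['im'],cv2.COLOR_RGB2HSV); H=hsv[uv[:,1],uv[:,0]]
yel=(H[:,0]>=24)&(H[:,0]<=34)&(H[:,1]>150)&(H[:,2]>100)
s0=np.array([.51,.195]); near=np.hypot(*(p[:,:2]-s0).T)
k=p[(near<.03)&(p[:,2]>.072)&(p[:,2]<.085)]
(x,y),r=cv2.minEnclosingCircle(k[:,:2].astype(np.float32)); sp=np.array([x,y])
print('tip',len(k),sp.round(4),'r',round(r,4),'mean',k.mean(0).round(4),'zmax',k[:,2].max().round(4))
# two-view check of tip height: top + this (ray of tip centre)
# plate rim circle: points at plate height, connected disc
pl=p[(p[:,2]>.015)&(p[:,2]<.025)&(near<.085)&(H[:,1]<90)&~yel]
d=np.hypot(*(pl[:,:2]-sp).T); a=np.arctan2(*(pl[:,:2]-sp).T[::-1]);
rim=[]
for t in np.arange(-180,180,5):
    m=np.abs(np.degrees(a)-t)<2.5
    if m.sum()>20: rim.append(pl[m][np.argmax(d[m])])
rim=np.array(rim); dd=np.hypot(*(rim[:,:2]-sp).T); rim=rim[dd<.079]
A=np.c_[2*rim[:,:2],np.ones(len(rim))]; w=np.linalg.lstsq(A,(rim[:,:2]**2).sum(1),rcond=None)[0]
print('plate centre',w[:2].round(4),'R',np.sqrt(w[2]+w[0]**2+w[1]**2).round(4),len(rim))
mk=p[yel&(p[:,2]<.026)&(np.hypot(*(p[:,:2]-[.594,.206]).T)<.04)][:,:2].astype(np.float32)
vx,vy,x0,y0=cv2.fitLine(mk,cv2.DIST_L2,0,.01,.01).ravel(); q=mk.mean(0)
print('mark mean',q.round(4),'len',np.ptp(mk,axis=0),'line ang',np.degrees(np.arctan2(vy,vx)).round(2),'from spindle',np.degrees(np.arctan2(q[1]-sp[1],q[0]-sp[0])).round(2))
g=cv2.inRange(hsv,(50,120,30),(85,255,255))[uv[:,1],uv[:,0]]>0
gb=p[g&(np.abs(p[:,2]-.055)<.004)&(p[:,0]>.68)][:,:2]; e=(gb.min(0)+gb.max(0))/2; print('box',cv2.minAreaRect(gb.astype(np.float32)),'ang from spindle',np.degrees(np.arctan2(gb.mean(0)[1]-sp[1],gb.mean(0)[0]-sp[0])).round(2))
# held drum
T=Ttool(c['s']); gr=T[:3,3]+T[:3,0]*.006
L=(p-gr)@T[:3,:3]  # tool coords from grasp
red=(H[:,1]>180)&((H[:,0]<8)|(H[:,0]>172)); 
top=L[red&(np.hypot(L[:,1],L[:,2])<.065)&(L[:,0]>.015)&(L[:,0]<.035)]
zt=np.median(top[:,0]); top=top[np.abs(top[:,0]-zt)<.003]
rr=[]
an=np.degrees(np.arctan2(-top[:,2],top[:,1]))
for t in range(15,166,4):
    m=np.abs(an-t)<2
    if m.sum()>10: rr.append(top[m][np.argmax(np.hypot(top[m][:,1],top[m][:,2]))])
rr=np.array(rr)
from scipy.optimize import least_squares
s=least_squares(lambda v:np.hypot(rr[:,1]-v[0],rr[:,2]-v[1])-.055,[0,0]).x
print('drum top below grasp',zt.round(4),'axis off tool y,z',s.round(4))
ys=L[yel&(np.hypot(L[:,1],L[:,2])<.1)&(L[:,0]>.03)&(L[:,0]<.08)]; ys=ys[np.abs(ys[:,0]-np.median(ys[:,0]))<.003]
print('spout top mean tool',ys.mean(0).round(4),'ang in tool yz',np.degrees(np.arctan2(-(ys[:,2].mean()-s[1]),ys[:,1].mean()-s[0])).round(2), 'yz range',ys.min(0).round(4),ys.max(0).round(4))
E
python3 f.py
```

```text
tip 182 [0.5084 0.1949] r 0.0066 mean [0.5084 0.1952 0.0755] zmax 0.0783
plate centre [0.5034 0.2061] R 0.0666 54
mark mean [0.5951 0.2056] len [0.05750859 0.01402016] line ang 5.61 from spindle 7.05
box ((0.7531826496124268, 0.22930678725242615), (0.07669810950756073, 0.04413411766290665), 83.93672943115234) ang from spindle 5.64
drum top below grasp 0.0265 axis off tool y,z [-0.0002  0.0014]
spout top mean tool [ 0.0566  0.0712 -0.0038] ang in tool yz 4.23 yz range [ 0.0549  0.0599 -0.011 ] [0.0597 0.0812 0.0046]
```

```bash
python3 -c "
from h import *
go([.5083,.196,.185],6.1)"
```

```text
grasp [0.5198 0.118  0.2796] yAng 7.9 down [-0.    -0.001 -1.   ] | tx ty tz [ 2.364 -0.016 -1.972] roll [np.float64(0.18279764602015547)] q6 -0.06 t 5.3
```

```bash
python3 -m crank '[{"fingers":-1,"tx":0.2,"ty":0,"tz":-0.3,"roll":0.05},{"fingers":-1,"tx":0.6,"ty":0,"tz":-0.8,"roll":0.1},{"fingers":-1,"tx":1.1,"ty":0,"tz":-1.3,"roll":0.15},{"fingers":-1,"tx":1.6,"ty":-0.01,"tz":-1.7,"roll":0.18},{"fingers":-1,"tx":2.0,"ty":-0.02,"tz":-1.9,"roll":0.18},{"fingers":-1,"tx":2.3,"ty":-0.02,"tz":-1.97,"roll":0.18},{"fingers":-1,"tx":2.36,"ty":-0.02,"tz":-1.97,"roll":0.18},{"fingers":-1,"tx":2.36,"ty":-0.02,"tz":-1.97,"roll":0.18}]' 35; python3 -c "
from h import *
go([.5083,.196,.150],6.1); print(observe()['contact_force'])"
```

```text
time: 6.3
tool_pos: [0.5085, 0.1962, 0.1916]
tool_rot: [1.253, 1.57, -0.211]
contact_force: [0.0, -0.1, -6.8]
opening: 0.0387
grasp [0.5085 0.1962 0.1856] yAng 6.1 down [ 0.001 -0.    -1.   ] | tx ty tz [ 0.89  -0.007  0.005] roll [np.float64(0.004766678697065175)] q6 0.12 t 6.3
[ 0.02695035 -0.14790252 -6.75459024]
```

```bash
python3 -m crank '[{"fingers":-1,"tx":0.15,"ty":0,"tz":0,"roll":0},{"fingers":-1,"tx":0.35,"ty":0,"tz":0,"roll":0},{"fingers":-1,"tx":0.55,"ty":0,"tz":0,"roll":0},{"fingers":-1,"tx":0.75,"ty":0,"tz":0,"roll":0},{"fingers":-1,"tx":0.95,"ty":0,"tz":0,"roll":0},{"fingers":-1,"tx":1.1,"ty":0,"tz":0,"roll":0},{"fingers":-1,"tx":1.2,"ty":0,"tz":0,"roll":0},{"fingers":-1,"tx":1.2,"ty":0,"tz":0,"roll":0}]' 35; python3 -c "
from h import *
go([.5083,.196,.106],6.1); print(observe()['contact_force'])"
```

```text
time: 7.3
tool_pos: [0.508, 0.1966, 0.143]
tool_rot: [-1.25, 1.57, -2.713]
contact_force: [-0.0, -0.2, -6.4]
opening: 0.039
grasp [0.508  0.1966 0.137 ] yAng 6.2 down [-0. -0. -1.] | tx ty tz [0.775 0.005 0.017] roll [np.float64(0.008425160978308099)] q6 0.12 t 7.3
[-0.04467253 -0.19309824 -6.36424248]
```

Underside is about 51 mm above the bench, the spindle is in the bore and there is no side force. I continue down.

```bash
python3 -m crank '[{"fingers":-1,"tx":0.1,"ty":0,"tz":0,"roll":0},{"fingers":-1,"tx":0.25,"ty":0,"tz":0,"roll":0},{"fingers":-1,"tx":0.4,"ty":0,"tz":0,"roll":0},{"fingers":-1,"tx":0.52,"ty":0,"tz":0,"roll":0},{"fingers":-1,"tx":0.61,"ty":0,"tz":0,"roll":0},{"fingers":-1,"tx":0.68,"ty":0,"tz":0,"roll":0},{"fingers":-1,"tx":0.72,"ty":0,"tz":0,"roll":0},{"fingers":-1,"tx":0.72,"ty":0,"tz":0,"roll":0}]' 35; python3 -c "
from h import *
go([.5083,.196,.105],6.1); print(observe()['contact_force'])"
```

```text
time: 8.3
tool_pos: [0.5082, 0.1967, 0.1145]
tool_rot: [-0.21, 1.571, -1.673]
contact_force: [0.1, -0.1, -6.1]
opening: 0.0388
grasp [0.5082 0.1967 0.1085] yAng 6.2 down [-0. -0. -1.] | tx ty tz [0.086 0.002 0.017] roll [np.float64(0.00853408498061441)] q6 0.12 t 8.3
[ 0.14749478 -0.14652352 -6.11874177]
```

```bash
python3 -m crank '[{"fingers":-1,"tx":0.02,"ty":0,"tz":0,"roll":0},{"fingers":-1,"tx":0.04,"ty":0,"tz":0,"roll":0},{"fingers":-1,"tx":0.06,"ty":0,"tz":0,"roll":0},{"fingers":-1,"tx":0.07,"ty":0,"tz":0,"roll":0},{"fingers":-1,"tx":0.08,"ty":0,"tz":0,"roll":0},{"fingers":-1,"tx":0.08,"ty":0,"tz":0,"roll":0},{"fingers":-1,"tx":0.08,"ty":0,"tz":0,"roll":0},{"fingers":-1,"tx":0.08,"ty":0,"tz":0,"roll":0}]' 35; python3 -c "
from h import *
go([.5083,.196,.105],6.1); print(observe()['contact_force'])"
```

```text
time: 9.3
tool_pos: [0.5081, 0.1966, 0.1116]
tool_rot: [0.672, 1.571, -0.791]
contact_force: [-2.4, -2.4, 0.5]
opening: 0.0386
grasp [0.5081 0.1966 0.1056] yAng 6.2 down [ 0. -0. -1.] | tx ty tz [0.015 0.002 0.015] roll [np.float64(0.00871025571180013)] q6 0.12 t 9.3
[-2.44683077 -2.38385207  0.53936421]
```

The weight is on the plate: Fz went from -6 to +0.5 N, and the height matches the pick-up height plus 20 mm. I open and rise.

```bash
python3 -m crank '[{"fingers":0.4,"tx":0,"ty":0,"tz":0,"roll":0},{"fingers":0.4,"tx":0,"ty":0,"tz":0,"roll":0},{"fingers":0.4,"tx":0,"ty":0,"tz":0,"roll":0},{"fingers":0.4,"tx":0,"ty":0,"tz":0,"roll":0},{"fingers":0.4,"tx":-0.3,"ty":0,"tz":0,"roll":0},{"fingers":0.4,"tx":-1.2,"ty":0,"tz":0,"roll":0},{"fingers":0.4,"tx":-2.5,"ty":0,"tz":0,"roll":0},{"fingers":0.4,"tx":-3.6,"ty":0,"tz":0,"roll":0}]' 35; python3 w.py w3
```

```text
time: 10.3
tool_pos: [0.5083, 0.1967, 0.2582]
tool_rot: [1.65, 1.569, 0.187]
contact_force: [0.1, 0.6, -0.0]
opening: 0.0641
yellow [394. 221.] 1345 [0.5739 0.2028 0.0494] z [0.02  0.081]
yellow [ 46. 238.] 412 [0.2694 0.1576 0.0589] z [0.028 0.061]
grasp [0.5104 0.1973 0.2556] yAng 6.2 down [ 0.011  0.003 -1.   ] | tx ty tz [ 4.231 -1.877  9.358] roll [np.float64(1.9690139714218262)] q6 0.12 t 10.4
```

View pics/w3_both.png

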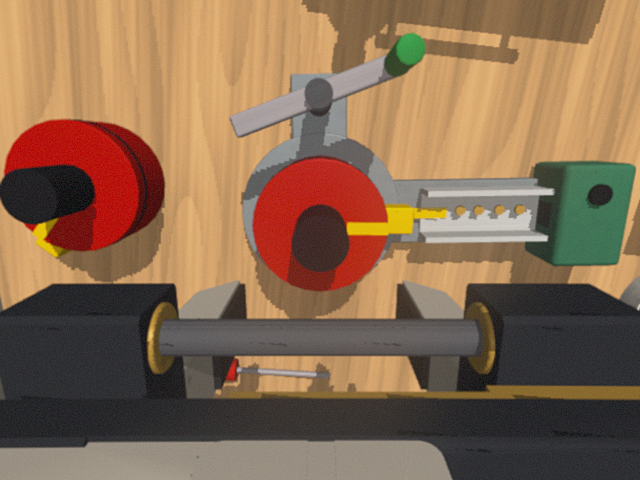

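The drum is seated (top centre near (320,225)), and its spout at (398,218) is in line with the mark at (430,214). The knob is at (410,48) and the keeper is open. I measure all of them, with the knob from two views.

```bash
cat > k.py <<'E'
from h import *
import sys,pickle
sp=np.array([.5084,.195])
def run(n):
    c=cam(n); uv,p=cloud(c); hsv=cv2.cvtColor(c['im'],cv2.COLOR_RGB2HSV); H=hsv[uv[:,1],uv[:,0]]
    n_=np.hypot(*(p[:,:2]-sp).T)
    k=p[(n_<.075)&(np.abs(p[:,2]-.08)<.0035)][:,:2]; (x,y),r=cv2.minEnclosingCircle(k.astype(np.float32))
    kz=p[(n_<.045)&(n_>.025)&(np.abs(p[:,2]-.08)<.006)][:,2]
    print(n,'drum top',round(x,4),round(y,4),'r',round(r,4),'z med',np.median(kz).round(4))
    h=p[(n_<.035)&(p[:,2]>.12)&(p[:,2]<.137)]
    if len(h)>10: (a,b),r=cv2.minEnclosingCircle(h[:,:2].astype(np.float32)); print('  hub',round(a,4),round(b,4),round(r,4),h[:,2].mean().round(4))
    ye=(H[:,0]>=24)&(H[:,0]<=34)&(H[:,1]>150)&(H[:,2]>100)
    for nm,z0,z1,r0,r1 in(('stripe',.075,.085,.02,.06),('spout',.045,.055,.056,.09),('mark',.015,.025,.085,.13)):
        q=p[ye&(p[:,2]>z0)&(p[:,2]<z1)&(n_>r0)&(n_<r1)][:,:2]
        if len(q)>5: q=(q.min(0)+q.max(0))/2 if False else q.mean(0); print('  ',nm,q.round(4),'deg about drum',np.degrees(np.arctan2(q[1]-y,q[0]-x)).round(2),'about spindle',np.degrees(np.arctan2(*(q-sp)[::-1])).round(2))
    g=(H[:,0]>=50)&(H[:,0]<=80)&(H[:,1]>120)&(np.hypot(p[:,0]-.55,p[:,1]-.316)<.12)&(p[:,2]>.097)
    kn=p[g]; zt=np.percentile(kn[:,2],98); t=kn[kn[:,2]>zt-.006]; (a,b),r=cv2.minEnclosingCircle(t[:,:2].astype(np.float32)); print('  knob top',round(a,4),round(b,4),'r',round(r,4),'z',zt.round(4),len(t))
for n in sys.argv[1:]: run(n)
E
python3 k.py wrist top scene
python3 -c "
import numpy as np
for yw in(5.6,6.2,7):
    t=np.radians(yw);s=np.array([.5084,.195]);x=np.array([np.cos(t),np.sin(t)]);y=np.array([-x[1],x[0]]);pv=s+.1*y
    a=np.radians(90-80.2);print(yw,'pivot',pv,'knob0',pv+.057*(np.cos(a)*x+np.sin(a)*y))"
```

```text
wrist drum top 0.5079 0.1957 r 0.0549 z med 0.0792
  hub 0.5079 0.1956 0.0203 0.129
   stripe [0.5462 0.1993] deg about drum 5.46 about spindle 6.57
   spout [0.5776 0.2039] deg about drum 6.69 about spindle 7.29
   mark [0.6101 0.2071] deg about drum 6.4 about spindle 6.81
  knob top 0.547 0.3197 r 0.0089 z 0.1405 691
top drum top 0.5134 0.1658 r 0.0445 z med 0.0791
5.6 pivot [0.49864171 0.29452274] knob0 [0.55359515 0.30965944]
6.2 pivot [0.49760006 0.2944151 ] knob0 [0.55239198 0.31012643]
7 pivot [0.49621307 0.29425462] knob0 [0.55078028 0.31072943]Traceback (most recent call last):
  File "k.py", line 18, in <module>
    for n in sys.argv[1:]: run(n)
                           ~~~^^^
  File "k.py", line 17, in run
    kn=p[g]; zt=np.percentile(kn[:,2],98); t=kn[kn[:,2]>zt-.006]; (a,b),r=cv2.minEnclosingCircle(t[:,:2].astype(np.float32)); print('  knob top',round(a,4),round(b,4),'r',round(r,4),'z',zt.round(4),len(t))
                ~~~~~~~~~~~~~^^^^^^^^^^^^
    return _quantile_unchecked(
        a, q, axis, out, overwrite_input, method, keepdims, weights)
    return _ureduce(a,
                    func=_quantile_ureduce_func,
    ...<5 lines>...
                    overwrite_input=overwrite_input,
                    method=method)
    r = func(a, **kwargs)
    result = _quantile(arr,
                       quantiles=q,
    ...<2 lines>...
                       out=out,
                       weights=wgt)
    slices_having_nans = np.isnan(arr[-1, ...])
                                  ~~~^^^^^^^^^
IndexError: index -1 is out of bounds for axis 0 with size 0
```

The drum is seated: its top reads 0.079 (the sensor reads about 1 mm low, as it did before the lift), with the spout at about 6.1° and the mark at 6.6°. The knob is at (0.547, 0.319), so the keeper starts at about 0.2 rad.

```bash
python3 -c "
from h import *
go([.547,.3195,.19],-29)"
```

```text
grasp [0.5083 0.1967 0.2505] yAng 6.2 down [ 0.002  0.    -1.   ] | tx ty tz [ 1.517  1.288 -2.947] roll [np.float64(3.518669633328821)] q6 0.12 t 10.5
```

```bash
python3 -m crank '[{"fingers":0.4,"tx":0,"ty":0.15,"tz":-0.4,"roll":0.4},{"fingers":0.4,"tx":0,"ty":0.4,"tz":-1.0,"roll":1.0},{"fingers":0.4,"tx":0.2,"ty":0.7,"tz":-1.6,"roll":1.7},{"fingers":0.4,"tx":0.6,"ty":1.0,"tz":-2.2,"roll":2.4},{"fingers":0.4,"tx":1.0,"ty":1.2,"tz":-2.7,"roll":3.0},{"fingers":0.4,"tx":1.3,"ty":1.28,"tz":-2.93,"roll":3.4},{"fingers":0.4,"tx":1.52,"ty":1.29,"tz":-2.95,"roll":3.52},{"fingers":0.4,"tx":1.52,"ty":1.29,"tz":-2.95,"roll":3.52}]' 15; python3 -c "
from h import *
c=cam('wrist');save(c,'w4')
uv,p=cloud(c); hsv=cv2.cvtColor(c['im'],cv2.COLOR_RGB2HSV); H=hsv[uv[:,1],uv[:,0]]
t=p[(H[:,0]>=50)&(H[:,0]<=80)&(H[:,1]>120)&(p[:,2]>.134)&(p[:,2]<.146)]
print('knob',cv2.minEnclosingCircle(t[:,:2].astype(np.float32)),len(t),t[:,2].mean())
go([.547,.3195,.12],-29)"
```

```text
time: 11.5
tool_pos: [0.5461, 0.3189, 0.193]
tool_rot: [-0.573, 1.568, -2.65]
contact_force: [-0.4, -0.4, 1.1]
opening: 0.0642
knob ((0.5473255515098572, 0.3202822804450989), 0.008812005631625652) 866 0.13893402572622132
grasp [0.5465 0.3189 0.188 ] yAng -29.0 down [-0.001 -0.001 -1.   ] | tx ty tz [ 1.699  0.006 -0.021] roll [np.float64(0.0023400615452104034)] q6 0.91 t 11.55
```

View pics/w4.png

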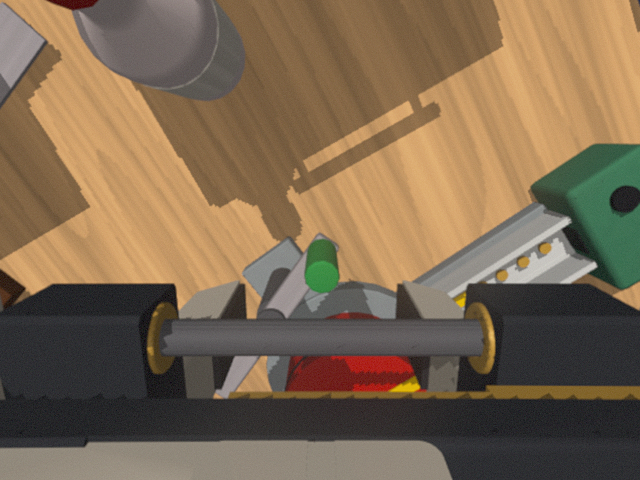

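The knob is at (321,265), centred between the fingers. The glue bottle at (160,50) is clear. I descend and close.

```bash
python3 -m crank '[{"fingers":0.4,"tx":0.2,"ty":0,"tz":-0.03,"roll":0},{"fingers":0.4,"tx":0.6,"ty":0,"tz":-0.03,"roll":0},{"fingers":0.4,"tx":1.1,"ty":0,"tz":-0.03,"roll":0},{"fingers":0.4,"tx":1.5,"ty":0,"tz":-0.03,"roll":0},{"fingers":0.2,"tx":1.7,"ty":0,"tz":-0.03,"roll":0},{"fingers":-1,"tx":1.7,"ty":0,"tz":-0.03,"roll":0},{"fingers":-1,"tx":1.7,"ty":0,"tz":-0.03,"roll":0},{"fingers":-1,"tx":1.7,"ty":0,"tz":-0.03,"roll":0}]' 12; python3 -m crank '[{"fingers":-1,"tx":0,"ty":0,"tz":0,"roll":0},{"fingers":-1,"tx":0,"ty":0,"tz":0,"roll":0},{"fingers":-1,"tx":0,"ty":0,"tz":0,"roll":0},{"fingers":-1,"tx":0,"ty":0,"tz":0,"roll":0},{"fingers":-1,"tx":0,"ty":0,"tz":0,"roll":0},{"fingers":-1,"tx":0,"ty":0,"tz":0,"roll":0},{"fingers":-1,"tx":0,"ty":0,"tz":0,"roll":0},{"fingers":-1,"tx":0,"ty":0,"tz":0,"roll":0}]' 12
python3 - <<'E'
from h import *
s=observe(); T=Ttool(s); R=T[:3,:3]; g=T[:3,3]+R[:,0]*.006; print('grasp',g.round(4))
t=np.radians(6.5); piv=np.array([.508,.1953])+.1*np.array([-np.sin(t),np.cos(t)])
v=g[:2]-piv; print('piv',piv.round(4),'r',np.hypot(*v).round(4),'ang',np.degrees(np.arctan2(v[1],v[0])).round(1))
a0=np.arctan2(v[1],v[0]); 
for a in np.linspace(a0,np.radians(96.5),17)[1:]:
    w=piv+.057*np.array([np.cos(a),np.sin(a)])-(piv+.057*np.array([np.cos(a0),np.sin(a0)])); d=R.T@np.array([w[0],w[1],0])/.04; print(np.degrees(a).round(1),d.round(2))
E
```

```text
time: 12.55
tool_pos: [0.5477, 0.3208, 0.1272]
tool_rot: [2.416, 1.569, 0.339]
contact_force: [-0.6, -0.1, 0.5]
opening: 0.0298
time: 13.55
tool_pos: [0.5475, 0.3207, 0.1268]
tool_rot: [2.389, 1.57, 0.312]
contact_force: [-0.4, 0.1, 5.3]
opening: 0.0181
grasp [0.5475 0.3207 0.1208]
piv [0.4967 0.2947] r 0.0571 ang 27.1
31.5 [-0.   -0.09 -0.06]
35.8 [-0.   -0.19 -0.11]
40.1 [-0.   -0.29 -0.15]
44.5 [-0.   -0.39 -0.18]
48.8 [-0.   -0.49 -0.21]
53.1 [-0.   -0.6  -0.23]
57.5 [-0.   -0.71 -0.24]
61.8 [-0.   -0.81 -0.24]
66.1 [-0.   -0.92 -0.24]
70.5 [-0.   -1.03 -0.22]
74.8 [-0.   -1.13 -0.2 ]
79.2 [-0.   -1.24 -0.17]
83.5 [-0.   -1.34 -0.13]
87.8 [-0.   -1.44 -0.09]
92.2 [-0.   -1.53 -0.04]
96.5 [-0.   -1.62  0.02]
```

The grip is confirmed: opening 18.1 mm, radius 57.1 mm from the pivot. I swing along the arc in two calls.

```bash
python3 -m crank '[{"fingers":-1,"tx":0,"ty":-0.09,"tz":-0.06,"roll":0},{"fingers":-1,"tx":0,"ty":-0.19,"tz":-0.11,"roll":0},{"fingers":-1,"tx":0,"ty":-0.29,"tz":-0.15,"roll":0},{"fingers":-1,"tx":0,"ty":-0.39,"tz":-0.18,"roll":0},{"fingers":-1,"tx":0,"ty":-0.49,"tz":-0.21,"roll":0},{"fingers":-1,"tx":0,"ty":-0.6,"tz":-0.23,"roll":0},{"fingers":-1,"tx":0,"ty":-0.71,"tz":-0.24,"roll":0},{"fingers":-1,"tx":0,"ty":-0.81,"tz":-0.24,"roll":0}]' 12; python3 -m crank '[{"fingers":-1,"tx":0,"ty":-0.11,"tz":0,"roll":0},{"fingers":-1,"tx":0,"ty":-0.22,"tz":0.02,"roll":0},{"fingers":-1,"tx":0,"ty":-0.32,"tz":0.04,"roll":0},{"fingers":-1,"tx":0,"ty":-0.43,"tz":0.07,"roll":0},{"fingers":-1,"tx":0,"ty":-0.53,"tz":0.11,"roll":0},{"fingers":-1,"tx":0,"ty":-0.63,"tz":0.15,"roll":0},{"fingers":-1,"tx":0,"ty":-0.72,"tz":0.2,"roll":0},{"fingers":-1,"tx":0,"ty":-0.81,"tz":0.26,"roll":0}]' 12
cat > a.py <<'E'
from h import *
s=observe(); T=Ttool(s); R=T[:3,:3]; g=T[:3,3]+R[:,0]*.006
v=g[:2]-np.array([.4967,.2947]); a=np.degrees(np.arctan2(v[1],v[0])); print('r',np.hypot(*v).round(4),'ang',a.round(1),'keeper',np.radians(a-6.5-90+80.2).round(3),s['contact_force'].round(1),s['opening'])
E
python3 a.py
```

```text
time: 14.55
tool_pos: [0.5252, 0.3457, 0.127]
tool_rot: [2.524, 1.566, 0.447]
contact_force: [5.9, 0.8, 2.5]
opening: 0.0173
time: 15.55
tool_pos: [0.4903, 0.3514, 0.1267]
tool_rot: [2.386, 1.57, 0.309]
contact_force: [4.6, 0.9, 5.0]
opening: 0.018
r 0.0571 ang 96.5 keeper 1.399 [4.6 0.9 5. ] 0.018017208305359637
```

The keeper is at about 1.40 rad. I release and rise.

```bash
python3 -m crank '[{"fingers":0.2,"tx":0,"ty":0,"tz":0,"roll":0},{"fingers":0.2,"tx":0,"ty":0,"tz":0,"roll":0},{"fingers":0.2,"tx":0,"ty":0,"tz":0,"roll":0},{"fingers":0.2,"tx":0,"ty":0,"tz":0,"roll":0},{"fingers":0.2,"tx":-0.3,"ty":0,"tz":0,"roll":0},{"fingers":0.2,"tx":-1.2,"ty":0,"tz":0,"roll":0},{"fingers":0.2,"tx":-2.4,"ty":0,"tz":0,"roll":0},{"fingers":0.2,"tx":-3.6,"ty":0,"tz":0,"roll":0}]' 12
python3 -c "
from h import *
go([.52,.10,.27],6.5)"
```

```text
time: 16.55
tool_pos: [0.4901, 0.3513, 0.2729]
tool_rot: [2.505, 1.57, 0.427]
contact_force: [0.4, 0.2, -1.2]
opening: 0.0552
grasp [0.4901 0.3513 0.2669] yAng -29.0 down [ 0.001  0.    -1.   ] | tx ty tz [-0.08   3.701  5.13 ] roll [np.float64(-3.551564213264014)] q6 1.0 t 16.55
```

Back off toward the robot and look from above the feeder.

```bash
python3 -m crank '[{"fingers":0.2,"tx":0,"ty":0.3,"tz":0.5,"roll":-0.4},{"fingers":0.2,"tx":0,"ty":0.9,"tz":1.3,"roll":-0.9},{"fingers":0.2,"tx":0,"ty":1.6,"tz":2.3,"roll":-1.6},{"fingers":0.2,"tx":0,"ty":2.4,"tz":3.3,"roll":-2.3},{"fingers":0.2,"tx":0,"ty":3.1,"tz":4.3,"roll":-3.0},{"fingers":0.2,"tx":0,"ty":3.6,"tz":5.0,"roll":-3.5},{"fingers":0.2,"tx":0,"ty":3.7,"tz":5.1,"roll":-3.55},{"fingers":0.2,"tx":0,"ty":3.7,"tz":5.1,"roll":-3.55}]' 12
python3 w.py w5 | tail -1;  python3 k.py wrist
```

```text
time: 17.55
tool_pos: [0.5209, 0.1014, 0.271]
tool_rot: [1.995, 1.57, 0.536]
contact_force: [0.2, 1.1, 0.0]
opening: 0.0553
grasp [0.5206 0.1022 0.2647] yAng 6.5 down [ 0.  0. -1.] | tx ty tz [ 4.491 -1.865  6.953] roll [np.float64(1.9995440809657226)] q6 -0.06 t 17.65
wrist drum top 0.5079 0.1954 r 0.055 z med 0.0792
  hub 0.5078 0.1953 0.02 0.1291
   stripe [0.546  0.1993] deg about drum 5.91 about spindle 6.52
   spout [0.5776 0.2026] deg about drum 5.9 about spindle 6.23
   mark [0.6096 0.2072] deg about drum 6.67 about spindle 6.9Traceback (most recent call last):
  File "k.py", line 18, in <module>
    for n in sys.argv[1:]: run(n)
                           ~~~^^^
  File "k.py", line 17, in run
    kn=p[g]; zt=np.percentile(kn[:,2],98); t=kn[kn[:,2]>zt-.006]; (a,b),r=cv2.minEnclosingCircle(t[:,:2].astype(np.float32)); print('  knob top',round(a,4),round(b,4),'r',round(r,4),'z',zt.round(4),len(t))
                ~~~~~~~~~~~~~^^^^^^^^^^^^
    return _quantile_unchecked(
        a, q, axis, out, overwrite_input, method, keepdims, weights)
    return _ureduce(a,
                    func=_quantile_ureduce_func,
    ...<5 lines>...
                    overwrite_input=overwrite_input,
                    method=method)
    r = func(a, **kwargs)
    result = _quantile(arr,
                       quantiles=q,
    ...<2 lines>...
                       out=out,
                       weights=wgt)
    slices_having_nans = np.isnan(arr[-1, ...])
                                  ~~~^^^^^^^^^
IndexError: index -1 is out of bounds for axis 0 with size 0
```

View pics/w5_both.png

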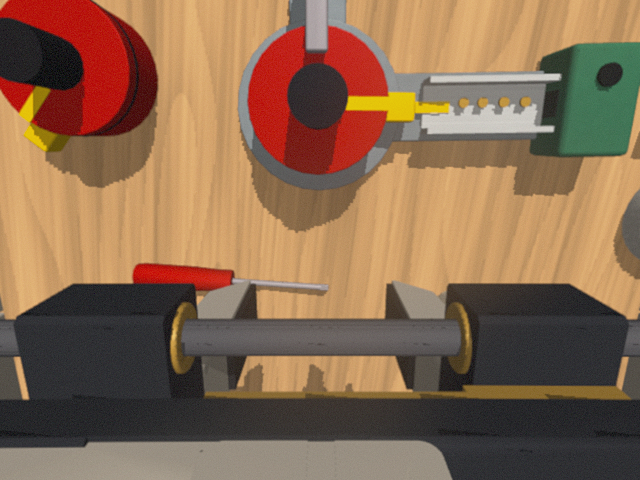

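The keeper's nose, tip at (317,48), points straight at the hub (318,97) and lies over the drum. The spout at (400,106) is in line with the mark at (433,108). The gripper is clear of everything, so I hand in.

```bash
python3 -c "
from cell import hand_in,observe
print(observe()['time'],abs(observe()['qvel']).max()); print(hand_in())"
```

```text
17.7 0.006143474051507777
the job is handed in; nothing more can be done
None
```

I lowered the right-hand drum onto the spindle, turned its spout onto the mark, swung the keeper to its stop by the knob and handed in at 17.7 s with the gripper clear. The hand-in gave no verdict.

**Drum:** In the last wrist view its top was at 79.2 mm, where 80 mm is expected. The camera read about 1 mm low on the drum before the lift too, so I take it as fully down. Its axis was within about 1 mm of the spindle.

**Spout:** It pointed at 5.9° against 6.7° for the mark, an offset of about 1 mm at the spout end where 12 mm is allowed.

**Keeper:** I worked out about 1.40 rad from the gripper's position at release. The last picture shows the nose pointing at the hub over the drum.

**Failed or weaker checks:**
- The closed knob was outside the final wrist view, so the script could not measure it and stopped with an error.
- Fitting the plate's rim and the green box gave inconsistent results. I used the spindle tip and the mark instead.
- I did not measure the other loose things again at the end. Apart from small contact forces at the drum and the knob, no wrist force suggested touching anything else.

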